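Seat the module and tighten its wing nut

TASK

On the assembly bench, slide the grey power module all the way home against the stop block in the open chassis, then tighten the wing nut of its hold-down strap clockwise (seen from above) to about 0.36 newton-metres so that the strap clamps the module: firm, but not overtightened. There is no room to swing the wings all the way round, so work in short arcs on the open side, without knocking the heat sink and capacitors behind the nut or disturbing the other things on the bench, and let go at the end.

Things in the scene. Friction and masses are not known exactly. Their poses are not given: they have to be found in the camera images.
- chassis: Fixed dark steel chassis, cover off. Origin on the table under the nut's axis; x is the way the module slides home (away from the robot at yaw 0), z up. Floor x -175 to +110, y +-100 mm, its top at z 6 mm; side walls 40 mm high, front (-x) end open. Guide rails: inner faces at y +-42 mm, tops at z 18 mm, x -166 to -16 mm.
- module: Loose grey power module, 80 x 80 x 45 mm, about 0.6 kg, on the chassis floor between the guide rails (2 mm play each side), 28 to 50 mm short of home. Origin at the centre of its underside, axes about as the chassis; home is x -56 mm in the chassis frame. Its top is 51 mm above the table, 1 mm below the strap. Sliding it takes up to 10 N on its front (-x) face.
- nut: Plain steel wing nut on a fixed upright stud, turns about the chassis z axis. Origin on its axis at table height; its x runs along the wings (both wings alike), z up. Hub 22 mm across, 61 to 75 mm above the table; wings 7 mm thick, tips 32 mm from the axis, round ears 20 mm across centred 22 mm out and 79 mm up (69 to 89 mm). It does not rise or sink.
- nut_wings (a point): Point on the nut's axis 79 mm above the table. Feel of the nut, clockwise from above: almost free (0.03 N m) for a hidden 0.7 to 2 rad, then a jump to 0.25 N m; 0.3 rad on, the strap meets the module and it climbs 0.15 N m per rad. 0.36 is right (16 N at 22 mm from the axis, 1 rad after the jump), under 0.30 loose, over 0.46 too tight. Standing still it feels up to 0.05 less. It stays where left.
- strap: Steel hold-down strap under the nut, 26 mm wide in y, x -40 to +12 mm, z 52 to 57 mm. Its toe reaches over the module's far edge. Origin on the nut's axis at table height, axes as the chassis. It sinks only about 1 mm before it presses on the module.
- cooler: Tall fixed parts behind the nut, origin and axes as the chassis: finned heat sink x 36 to 81, y +-45 mm, top 100 mm above the table; two black capacitor cans 29 mm across at x 60, y +-66 mm, top 94 mm. The wing tips pass the heat sink with 4 mm to spare: no finger fits between. The other side of the nut is open above the strap and module.
- driver: Bystander: screwdriver lying on the bench. Leave alone.
- parts_bin: Bystander: open blue parts bin 140 x 100 x 60 mm. Leave alone.
- spray: Bystander: white bottle 44 mm in diameter, 130 mm tall. Leave alone.
- stop (a point): Centre of the front face of the aluminium stop block (28 x 50 x 40 mm) under the nut, at x -16, z 26 mm in the chassis frame; axes as the chassis. The module is home when its far face touches this.

How it is judged (in metres and radians):
On the way, in this order (a step that is already met when the one before it is completed fails the run):
1. the module is home against the stop block while the strap is still loose (x of module in the frame of chassis above -0.0585 m and contact force between strap and module below 3 N), for 0.2 s.
2. the strap clamps the module with 10 N or more (contact force between strap and module above 10 N), for 0.2 s.
At the end, for the whole second after the job is handed in: The module is within 2.5 mm of the stop block and at rest, the strap presses on it with 10 to 60 N (nut tightened to about 0.29 to 0.49 N m), and the nut is still and released (x of module in the frame of chassis above -0.0585 m and contact force between strap and module between 10 and 60 N and linear speed of module below 0.01 m/s and angular speed of nut below 0.05 rad/s); the robot touches nothing.
It fails at once if the nut is overtightened: the strap presses on the module with more than 60 N (contact force between strap and module above 60 N).
It fails at once if the heat sink or the capacitors are knocked with more than 8 N (contact force between cooler and the fingers above 8 N or contact force between cooler and the arm above 8 N).
It fails at once if a bystander is moved by more than 20 mm (distance of any of driver, parts_bin, spray from where it was at the start of the episode above 0.02 m).
It also fails if it takes over 72 s, if anything falls off the work surface, if the arm or the gripper's body presses on something with over 40 N, if the wrist force passes 120 N, or if a joint passes its speed limit or range.

ROBOT

A 6-joint arm with a two-finger parallel gripper is mounted at the origin on the work surface. World frame = base frame: x ahead of the robot, y to its left, z up, the work surface at z = 0. Lengths are in m, angles in degrees, forces in N, time in s.
With the tool pointing down it reaches from about 0.425 to 0.95 m from the base axis. Payload 14.7 kg.
Tool frame: the origin (TCP) lies at the very end of the fingers, on their centre line; the grasp point (between the pads) lies 19 mm behind it; z points along the fingers, y is the line along which they close (so a half turn about z gives the same grasp; the last joint's range is limited). The gripper opens to 85 mm and grips with 20 to 120 N. Pads are 22 mm wide; open, the fingers measure 114 mm over their backs; the gripper's body (76 mm by 85 mm) begins 54 mm behind the grasp point. The pads swing forward as they close: fully open they stand 13 mm farther back than shut.
Start: joints at [-68.159, 27.513, 91.461, -0, 61.026, -2.67], TCP at [0.27, -0.591, 0.231] pointing down, gripper open.
Joint ranges: [-157.49, 157.49], [-46.99, 117.5], [13.45, 153.17], [-89.5, 269.5], [5.16, 153.95], [-167.48, 167.48]. Speed limits (degrees/s): [108.29, 108.29, 136.94, 172.46, 172.46, 172.46].

INTERFACE

Orientations are given as a 3x3 rotation matrix whose columns are the frame's x, y, z axes.
In Python, from bench import manip, eyes gives the robot as it stands. The module is installed in compiled form; this text tells all that it offers.
- The arm moves only by the tool apply_moves, never from a script. Its argument "series" is text: rows parted by semicolons, each of 5 numbers parted by spaces: the opening, from 0 (shut) to 1 (fully open), then the shift along the tool's x, y, z in m, then the turn about the tool's z in rad. In form: claw x y z twist; .... A call has exactly 10 rows; each row shifts and turns the commanded pose from where the row before left it, along the tool's axes as they then stand; what a row does not reach is not made up. A row lasts 1/12 s, in which the tool goes at most 41.7 mm and 7.16 degrees, less where a joint would pass 70% of its speed; a pose out of reach is approached as far as the arm can. A call is refused whole if a number of a shift passes 0.0417 or a number of a turn 0.125, either way. A call with a gripper value outside its range is refused whole. The fingers move at their own pace and stop on an object; "squeeze" is the grip in N (left out, the last holds). Time passes only in rows, so rows that do not move let the fingers close, or fill a call up. It gives the time, the measured TCP pose, the force, the opening and the grip force at its end, in the units of the state.
- manip.observe(): the state, without advancing time (a new reading comes with each control period).
- eyes.grab_frame(name): name is "scene" or "top" or "wrist"; returns (picture, depth): 400x640x3 uint8, blue, green, red; 400x640 float32, m along the optical axis (not along the pixel's ray), 0 where there is no reading.
- eyes.calibration(name): a dict with "camera_matrix" (3x3 intrinsics, pixels), "k1" (the pictures are not rectified: a ray, as slopes to the right and down, at radius r is drawn at 1 + k1 r^2 times it, then the intrinsics apply), "extrinsics" (4x4, takes a point from world to camera coordinates). Camera axes: x right, y up, looking along -z (the intrinsics and any distortion apply to the point x, -y, -z); pixel columns grow to the right and rows downward; lengths in m; the calibration is good to about 2 mm. A picture is of the moment at which its call begins: read the wrist's pose just before it. calibration takes no time and is no camera call; for the wrist camera it gives the pose at the moment of the call.
- manip.finish_job(): hands the job in; it is judged then, once.
Trained networks look in the newest picture that a camera, given by its name, has taken for a name from the list of things; names that differ only in an ending like _2 or _b are one class to them, and where a whole thing is asked for, a point or a joint stands for the part that bears it (a point fixed in the world has none). Each returns a list of dicts, best first, with "p" (0 to 1); they miss things now and then, are a little off and sometimes report something else, mostly with a low value. They report only what shows in the picture. A call takes as long as a camera call.
- eyes.search_frame(label, camera): "position" ([x, y, z] in m, in the coordinates of the camera as it stood for that picture, good to about 4 mm: the middle of the surface that is visible of it).
- eyes.trace(label, camera): "mask" (400x640 bool, what is visible of it).
- eyes.mark_of(label, camera): "position" ([x, y, z] in m, in the coordinates of the camera as it stood for that picture, good to about 4 mm: a listed point, or the origin of a listed thing).
The state is a dict: "clock": time; "q": joint angles; "qd": joint speeds; "effort": joint torques, N m; "ee_pos": TCP position; "ee_rot": TCP orientation; "ft_force": force on the tool from outside, world axes, zero at the start; "moment": the same for the moment, N m; "grip_width": finger opening in m; "grasp_force": force on a finger pad.
Only numpy, scipy, OpenCV 4.12 (cv2) and the standard library are available. Lean on these libraries where they do the work, as an engineer would, in place of code of your own. Each camera call takes 0.05 s, during which the arm holds its last target. There are 200 camera calls.

## Working session

There is one attempt and no reset: what is moved stays moved. The work goes in short steps, Python scripts to look and compute and a tool call to move; the robot and the scene stay as the last step left them, time stands still between calls to the robot, and variables do not carry over. Pictures are saved under pics/ and viewed, at most 10 in all, crops included, and the job is handed in when it is done.

Besides the shell and the picture viewer there is one more tool, called as name(argument=value, ...) on one line, values as JSON. apply_moves: Moves the arm, as the interface text tells. Its arguments: {"type":"object","properties":{"series":{"type":"string"},"squeeze":{"type":"number"}},"required":["series"]}

```bash
mkdir -p pics
cat > h.py <<'E'
import numpy as np, cv2
from bench import manip, eyes
def toworld(p,cam):
    E=np.array(eyes.calibration(cam)["extrinsics"]); return (np.linalg.inv(E)@np.r_[p,1])[:3]
def cloud(cam,depth,mask):
    c=eyes.calibration(cam);K=np.array(c["camera_matrix"]);k=c["k1"]
    v,u=np.nonzero(mask&(depth>0)); d=depth[v,u]
    pts=np.stack([u,v],-1).astype(np.float64)[:,None]
    n=cv2.undistortPoints(pts,K,np.array([k,0,0,0.]))[:,0]
    P=np.c_[n[:,0]*d,-n[:,1]*d,-d,np.ones(len(d))]
    return (np.linalg.inv(np.array(c["extrinsics"]))@P.T).T[:,:3]
E
python3 - <<'E'
from h import *
for cam in ["scene","top"]:
    im,d=eyes.grab_frame(cam); cv2.imwrite(f"pics/{cam}0.png",im)
    for l in ["chassis","module","nut","nut_wings","stop","cooler","driver","parts_bin","spray"]:
        r=eyes.mark_of(l,cam)
        print(cam,l,[(round(x["p"],2),toworld(x["position"],cam).round(4)) for x in r[:2]])
    for l in ["module","nut"]:
        r=eyes.trace(l,cam)
        if r:
            P=cloud(cam,d,r[0]["mask"]); np.save(f"{cam}_{l}.npy",P)
            print(l,len(P),np.median(P,0).round(4),P.min(0).round(3),P.max(0).round(3))
print(manip.observe())
E
```

```text
scene chassis [(0.94, array([ 0.6374,  0.0224, -0.0018]))]
scene module [(0.91, array([0.5316, 0.0311, 0.0027]))]
scene nut [(0.52, array([ 0.6359,  0.0309, -0.0027])), (0.4, array([ 0.6371,  0.0247, -0.0017]))]
scene nut_wings [(0.55, array([0.6351, 0.0292, 0.0777]))]
scene stop [(0.85, array([0.6179, 0.028 , 0.0229]))]
scene cooler [(0.59, array([ 0.6323,  0.0255, -0.0012]))]
scene driver [(0.78, array([0.4519, 0.3637, 0.0017]))]
scene parts_bin [(0.66, array([ 0.6507, -0.446 , -0.0024]))]
scene spray [(0.6, array([ 0.6366,  0.3697, -0.0017]))]
nut 110 [0.6365 0.0251 0.0771] [0.587 0.011 0.008] [0.664 0.075 0.09 ]
top chassis [(0.86, array([ 6.314e-01,  2.910e-02, -5.000e-04])), (0.23, array([0.6346, 0.032 , 0.0802]))]
top module [(0.57, array([0.5223, 0.0296, 0.0037]))]
top nut [(0.47, array([0.6159, 0.0275, 0.0236])), (0.44, array([ 0.6288,  0.031 , -0.001 ]))]
top nut_wings [(0.54, array([0.6333, 0.0322, 0.0776]))]
top stop [(0.8, array([0.6172, 0.0313, 0.0281]))]
top cooler [(0.76, array([ 0.6316,  0.0301, -0.0019]))]
top driver [(0.74, array([ 4.483e-01,  3.685e-01, -3.000e-04
[... 284 characters left out ...]
6e-03,
        6.10265624e+01, -2.67149245e+00]), 'qd': array([-0.1031217 , -0.05220669,  0.19803149, -0.02353333,  0.0421297 ,
        0.00639218]), 'effort': array([-2.40498041e-03, -9.50492334e+01, -4.30648077e+01, -5.03694700e-04,
        9.02944666e-04,  8.44739873e-06]), 'ee_pos': array([ 0.26964507, -0.59140468,  0.23129389]), 'ee_rot': array([[ 9.09878014e-01,  4.14875883e-01, -3.90412890e-05],
       [ 4.14875884e-01, -9.09878014e-01,  2.23744232e-05],
       [-2.62402019e-05, -3.65552851e-05, -9.99999999e-01]]), 'ft_force': array([-0.34275167, -0.50377215, -0.67444429]), 'moment': array([ 0.03374733, -0.03746517, -0.03457015]), 'grasp_force': 0.0, 'grip_width': 0.08516200258184754}
```

Run:
```python
from h import *
P=np.load("top_module.npy");Q=P[(P[:,2]>.045)&(P[:,2]<.056)]
print("module",cv2.minAreaRect((Q[:,:2]*1000).astype(np.float32)))
N=np.load("scene_nut.npy");N=N[(N[:,2]>.066)&(N[:,2]<.092)]
print("nut",cv2.minAreaRect((N[:,:2]*1000).astype(np.float32)),len(N))
im,d=eyes.grab_frame("top")
r=eyes.trace("cooler","top")
C=cloud("top",d,r[0]["mask"]);H=C[(C[:,2]>.09)&(C[:,2]<.105)]
print("cooler",len(H),cv2.minAreaRect((H[:,:2]*1000).astype(np.float32)))
A=cloud("top",d,np.ones(d.shape,bool))
W=A[(A[:,2]>.034)&(A[:,2]<.044)&(abs(A[:,1]-.03)<.13)&(A[:,0]>.4)&(A[:,0]<.8)]
for s in(1,-1):
    w=W[(W[:,1]-.03)*s>.08]
    if len(w)>5: print("wall",s,len(w),cv2.fitLine((w[:,:2]*1000).astype(np.float32),cv2.DIST_HUBER,0,.01,.01).ravel())
a=cv2.imread("pics/top0.png");s=cv2.imread("pics/scene0.png")
c=eyes.calibration("top");K=c["camera_matrix"];E=np.array(c["extrinsics"])
def px(p,cam):
    c=eyes.calibration(cam);E=np.array(c["extrinsics"]);K=np.array(c["camera_matrix"]);q=E@np.r_[p,1];return K[0,0]*q[0]/-q[2]+K[0,2],K[1,1]*-q[1]/-q[2]+K[1,2]
out=[]
for cam,i in(("top",a),("scene",s)):
    u,v=map(int,px([.6,.03,.05],cam));u=min(max(u,100),540);v=min(max(v,75),325);print(cam,u,v)
    out.append(cv2.resize(i[v-75:v+75,u-100:u+100],None,fx=4,fy=4,interpolation=cv2.INTER_CUBIC)[:600//2*2])
cv2.imwrite("pics/c.png",cv2.resize(np.vstack([o for o in out]),(400,600)));cv2.imwrite("pics/ct.png",out[0])
```

```text
module ((526.1500244140625, 30.85692596435547), (78.02346801757812, 78.84500885009766), 89.99729919433594)
nut ((637.7037353515625, 26.594406127929688), (19.28175163269043, 56.01533889770508), 50.791282653808594) 92
cooler 236 ((679.8096923828125, 29.208175659179688), (153.84197998046875, 45.58426284790039), 88.9207992553711)
wall 1 80 [ 9.9992901e-01 -1.1917680e-02  6.0884827e+02  1.2726539e+02]
wall -1 68 [ 9.9998403e-01 -5.6531471e-03  6.2397375e+02 -6.9483261e+01]
top 316 188
scene 340 210
```

View pics/ct.png

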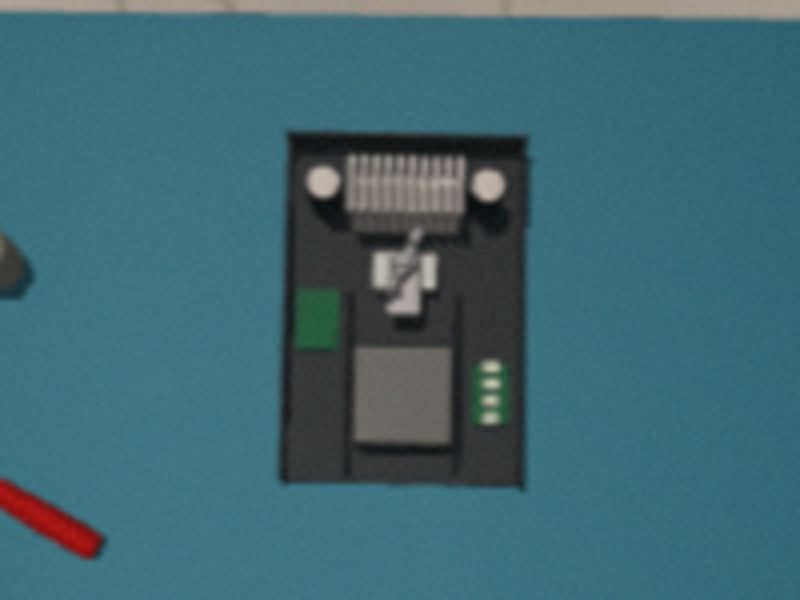

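The top view (4x crop) shows the module top at (403,395), the nut at about (405,270) with one wing pointing up-right to (417,232), and the heat sink at (405,185). The chassis yaw is about -0.5°. I'll move the arm over to the module's front now.

apply_moves(series="0 0.0266 -0.0305 0 0;0 0.0266 -0.0305 0 0;0 0.0266 -0.0305 0 0;0 0.0266 -0.0305 0 0;0 0.0266 -0.0305 0 0;0 0.0266 -0.0305 0 0;0 0.0266 -0.0305 0 0;0 0.0266 -0.0305 0 0;0 0.0266 -0.0305 0 0;0 0.0266 -0.0305 0 0", squeeze=80)

```text
clock: 2.13
ee_pos: [0.3853, -0.2018, 0.2316]
ee_rot: [[0.91, 0.414, 0.001], [0.414, -0.91, -0.0], [0.0, 0.001, -1.0]]
ft_force: [0.9, 0.0, 0.1]
grip_width: -0.0003
grasp_force: 0.0
```

apply_moves(series="0 0.0266 -0.0305 0 0;0 0.0266 -0.0305 0 0;0 0.0266 -0.0305 0 0;0 0.0266 -0.0305 0 0;0 0.0266 -0.0305 0 0;0 0.0266 -0.0305 0 0;0 0 0 0 0.107;0 0 0 0 0.107;0 0 0 0 0.107;0 0 0 0 0.107")

```text
clock: 2.97
ee_pos: [0.4545, 0.0297, 0.2314]
ee_rot: [[1.0, -0.004, 0.0], [-0.004, -1.0, -0.0], [0.0, 0.0, -1.0]]
ft_force: [-0.3, 0.1, 0.6]
grip_width: -0.0001
grasp_force: 0.0
```

Run:
```python
from h import *
s=manip.observe();print(s["ee_pos"].round(4),s["ee_rot"].round(3).tolist(),s["q"].round(1))
im,d=eyes.grab_frame("wrist");np.save("w1d.npy",d);cv2.imwrite("pics/w1.png",im)
for l in ["chassis","module","nut_wings","stop","nut"]:
    print(l,[(round(x["p"],2),toworld(x["position"],"wrist").round(4)) for x in eyes.mark_of(l,"wrist")[:2]])
for l in ["module","nut"]:
    r=eyes.trace(l,"wrist")
    if r:
        P=cloud("wrist",d,r[0]["mask"]); lo,hi=((.045,.056) if l=="module" else (.076,.092)); Q=P[(P[:,2]>lo)&(P[:,2]<hi)]
        if len(Q)>5: print(l,len(Q),cv2.minAreaRect((Q[:,:2]*1000).astype(np.float32)))
```

```text
[0.4545 0.0297 0.2314] [[1.0, -0.004, 0.0], [-0.004, -1.0, -0.0], [0.0, 0.0, -1.0]] [-1.000e-01  1.190e+01  1.159e+02 -0.000e+00  5.210e+01  9.020e+01]
chassis [(0.89, array([ 0.6376,  0.025 , -0.0032]))]
module [(0.95, array([0.5253, 0.025 , 0.0067]))]
nut_wings []
stop [(0.88, array([0.6185, 0.0278, 0.0281])), (0.48, array([0.5269, 0.0271, 0.0079]))]
nut [(0.84, array([ 6.33e-01,  3.05e-02, -3.00e-04]))]
module 5584 ((527.8859252929688, 27.915937423706055), (79.99302673339844, 80.4015121459961), 0.013653362169861794)
nut 245 ((615.0216064453125, 35.52832794189453), (7.269002914428711, 25.40630340576172), 67.12198638916016)
```

View pics/w1.png

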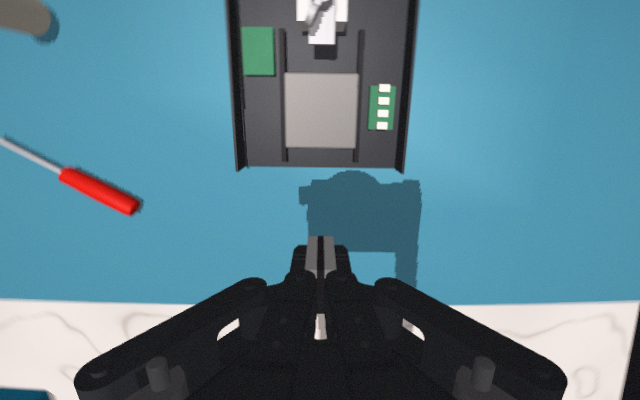

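The wrist view shows the module's top face centred at (320,110), its front edge clear, and the shut fingertips at (320,240), in line with it. Next I lower and push.

apply_moves(series="0 0 0 0.034 0;0 0 0 0.034 0;0 0 0 0.034 0;0 0 0 0.034 0;0 0 0 0.034 0;0 0 0 0.034 0;0 0.005 0.001 0 0;0 0.005 0 0 0;0 0.005 0 0 0;0 0 0 0 0")

```text
clock: 4.2
ee_pos: [0.4726, 0.0281, 0.0294]
ee_rot: [[1.0, 0.0, 0.005], [0.0, -1.0, -0.0], [0.005, 0.0, -1.0]]
ft_force: [0.2, 0.0, -0.6]
grip_width: -0.0
grasp_force: 0.0
```

apply_moves(series="0 0.005 0 0 0;0 0.005 0 0 0;0 0.005 0 0 0;0 0.005 0 0 0;0 0.005 0 0 0;0 0.005 0 0 0;0 0.005 0 0 0;0 0.003 0 0 0;0 0.003 0 0 0;0 0.003 0 0 0")

```text
clock: 5.03
ee_pos: [0.5132, 0.0282, 0.0279]
ee_rot: [[1.0, -0.0, -0.001], [-0.0, -1.0, 0.0], [-0.001, -0.0, -1.0]]
ft_force: [-5.5, 1.6, 4.2]
grip_width: -0.0
grasp_force: 2.9
```

apply_moves(series="0 0.001 0 0 0;0 0.001 0 0 0;0 0.001 0 0 0;0 0.001 0 0 0;0 0.001 0 0 0;0 0.001 0 0 0;0 0.001 0 0 0;0 0.001 0 0 0;0 0.001 0 0 0;0 0.001 0 0 0")

```text
clock: 5.87
ee_pos: [0.523, 0.0282, 0.0277]
ee_rot: [[1.0, -0.0, -0.001], [-0.0, -1.0, 0.0], [-0.001, -0.0, -1.0]]
ft_force: [-6.9, 0.1, 4.5]
grip_width: 0.0002
grasp_force: 3.1
```

apply_moves(series="0 0.001 0 0 0;0 0.001 0 0 0;0 0.001 0 0 0;0 0.001 0 0 0;0 0.001 0 0 0;0 0 0 0 0;0 0 0 0 0;0 0 0 0 0;0 0 0 0 0;0 0 0 0 0")

```text
clock: 6.7
ee_pos: [0.5252, 0.0282, 0.0273]
ee_rot: [[1.0, -0.0, -0.006], [-0.0, -1.0, 0.0], [-0.006, -0.0, -1.0]]
ft_force: [-17.8, 0.1, 10.6]
grip_width: -0.0
grasp_force: 8.7
```

Motion stalled at x 0.525 with 18 N, so the module is home. Now I back off, rise and look at the nut.

apply_moves(series="0 -0.01 0 0 0;0 -0.01 0 0 0;0 0 0 -0.04 0;0 0 0 -0.04 0;0 0 0 -0.04 0;0 0 0 -0.04 0;0 0 0 -0.02 0;0 0.005 0 0 0;0 0 0 0 0;0 0 0 0 0")

```text
clock: 7.53
ee_pos: [0.5131, 0.0282, 0.2069]
ee_rot: [[1.0, -0.0, 0.0], [-0.0, -1.0, -0.0], [0.0, 0.0, -1.0]]
ft_force: [-0.1, -0.3, -0.4]
grip_width: 0.0002
grasp_force: 0.0
```

Run:
```python
from h import *
s=manip.observe();print(s["ee_pos"].round(4),s["ft_force"].round(1))
im,d=eyes.grab_frame("wrist")
for l in ["chassis","module","nut_wings","stop","nut","cooler"]:
    print(l,[(round(x["p"],2),toworld(x["position"],"wrist").round(4)) for x in eyes.mark_of(l,"wrist")[:2]])
r=eyes.trace("nut","wrist")
for m in r[:2]:
    P=cloud("wrist",d,m["mask"]);Q=P[(P[:,2]>.077)&(P[:,2]<.093)]
    print(m["p"],len(Q),cv2.minAreaRect((Q[:,:2]*1000).astype(np.float32)))
A=cloud("wrist",d,np.ones(d.shape,bool))
Q=A[(A[:,2]>.080)&(A[:,2]<.091)&(abs(A[:,0]-.632)<.034)&(abs(A[:,1]-.029)<.04)]
print(len(Q),cv2.minAreaRect((Q[:,:2]*1000).astype(np.float32)))
H=A[(A[:,2]>.095)&(A[:,2]<.105)&(abs(A[:,1]-.03)<.1)&(A[:,0]>.6)];print("hs",H.min(0),H.max(0),len(H))
E0=np.array(eyes.calibration("wrist")["extrinsics"]);K=np.array(eyes.calibration("wrist")["camera_matrix"])
q=E0@[.632,.029,.08,1];u,v=int(K[0,0]*q[0]/-q[2]+K[0,2]),int(K[1,1]*q[1]/q[2]+K[1,2]);print(u,v)
v0=max(v-75,0);u0=u-100;c=im[v0:v0+150,u0:u0+200];print("crop",u0,v0);cv2.imwrite("pics/w2.png",cv2.resize(c,None,fx=4,fy=4,interpolation=cv2.INTER_CUBIC))
```

```text
[0.5131 0.0282 0.2069] [-0.1 -0.3 -0.4]
chassis [(0.76, array([ 0.6358,  0.0248, -0.0036])), (0.64, array([ 0.634 ,  0.0283, -0.0012]))]
module [(0.62, array([0.576 , 0.0285, 0.0034]))]
nut_wings [(0.71, array([0.6362, 0.0274, 0.0788]))]
stop [(0.74, array([0.6165, 0.0275, 0.0253]))]
nut [(0.83, array([ 0.6322,  0.0287, -0.0012]))]
cooler []
0.89 589 ((632.2156372070312, 27.668712615966797), (8.08814525604248, 62.023162841796875), 63.46870040893555)
501 ((632.2405395507812, 27.716447830200195), (7.981719017028809, 62.021820068359375), 63.59971618652344)
hs [ 0.66789472 -0.01767243  0.0950026 ] [0.67030758 0.07234887 0.10114031] 164
317 55
crop 217 0
```

View pics/w2.png

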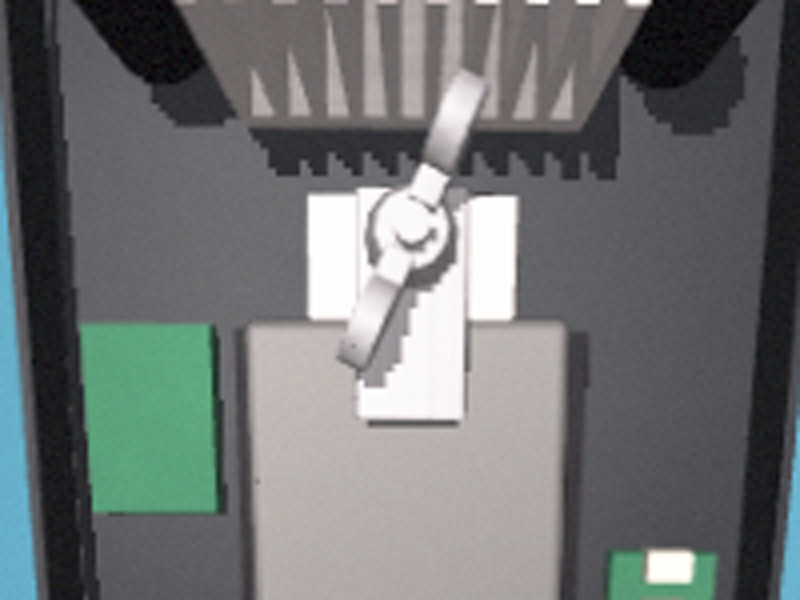

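The crop shows the nut hub at (412,235), the near wing pointing down-left to (365,340), the strap over the home module, and the heat sink behind. The wing angle is 153.5° and the axis is at (0.632, 0.028). I'll place the finger behind that wing on its open side.

apply_moves(series="0 0.0284 0.0027 0 0;0 0.0284 0.0027 0 0;0 0.0284 0.0027 0 0;0 0 0 0.01 -0.111;0 0 0 0.01 -0.111;0 0 0 0.01 -0.111;0 0 0 0.01 -0.111;0 0 0 0.01 -0.111;0 0 0 0.01 -0.111;0 0 0 0.01 -0.111")

```text
clock: 8.77
ee_pos: [0.5986, 0.0201, 0.1366]
ee_rot: [[0.709, 0.705, -0.0], [0.705, -0.709, 0.0], [-0.0, -0.0, -1.0]]
ft_force: [-0.4, -1.0, -0.4]
grip_width: 0.0002
grasp_force: 0.0
```

apply_moves(series="0 0 0 0 -0.111;0 0 0 0 -0.111;0 0 0 0 -0.111;0 0 0 0.015 0;0 0 0 0.015 0;0 0 0 0.015 0;0 0 0 0.01 0;0 0 0 0.007 0;0 0 0 0 0;0 0 0 0 0")

```text
clock: 9.6
ee_pos: [0.5987, 0.02, 0.0752]
ee_rot: [[0.445, 0.896, -0.0], [0.896, -0.445, 0.0], [-0.0, -0.0, -1.0]]
ft_force: [0.2, 0.4, 0.4]
grip_width: 0.0
grasp_force: 0.0
```

Now I approach the wing and make the first free arc.

apply_moves(series="0 0.0025 0 0 0;0 0.0025 0 0 0;0 0.0025 0 0 0;0 0.0019 -0.001 0 0.07;0 0.0019 -0.001 0 0.07;0 0.0019 -0.001 0 0.07;0 0.0019 -0.001 0 0.07;0 0.0019 -0.001 0 0.07;0 0.0019 -0.001 0 0.07;0 0.0019 -0.001 0 0.07")

```text
clock: 10.43
ee_pos: [0.6051, 0.0417, 0.0758]
ee_rot: [[0.816, 0.578, 0.001], [0.578, -0.816, -0.0], [0.0, 0.0, -1.0]]
ft_force: [0.0, -1.1, 0.7]
grip_width: 0.0001
grasp_force: 0.5
```

```bash
cat > look.py <<'E'
from h import *
s=manip.observe();C=np.array([.6322,.0277]);p=s["ee_pos"][:2];R=s["ee_rot"][:2,:2]
print("tcp",s["ee_pos"].round(4),"yaw",np.degrees(np.arctan2(R[1,0],R[0,0])).round(1),"nut in tool mm",(1000*(R.T@(C-p))).round(1),"F tool",(R.T@s["ft_force"][:2]).round(2),"M",s["moment"].round(3))
for cam in ("scene","wrist","top"):
    im,d=eyes.grab_frame(cam)
    A=cloud(cam,d,np.ones(d.shape,bool))
    r=eyes.trace("nut",cam)
    if r:
        P=cloud(cam,d,r[0]["mask"]);Q=P[(P[:,2]>.077)&(P[:,2]<.092)&(np.hypot(*(P[:,:2]-C).T)<.036)]
        if len(Q)>10:
            X=Q[:,:2]-C; r2=cv2.minAreaRect((X*1000).astype(np.float32)); a=.5*np.angle(np.sum((X[:,0]+1j*X[:,1])**2))
            print(cam,len(Q),"axis angle",np.degrees(a).round(1)%180,r2)
    cv2.imwrite(f"pics/last_{cam}.png",im)
E
python3 look.py
```

```text
tcp [0.6051 0.0417 0.0758] yaw 35.3 nut in tool mm [14.  27.1] F tool [-0.6   0.87] M [-0.161  0.061 -0.028]
scene 48 axis angle 128.9 ((4.245993614196777, -3.0508365631103516), (8.185942649841309, 57.9610710144043), 36.958763122558594)
wrist 1799 axis angle 126.2 ((0.8906021118164062, 0.41961669921875), (7.801906585693359, 63.302650451660156), 36.146217346191406)
```

apply_moves(series="0 0.0014 -0.0007 0 0.05;0 0.0014 -0.0007 0 0.05;0 0.0014 -0.0007 0 0.05;0 0.0014 -0.0007 0 0.05;0 0.0014 -0.0007 0 0.05;0 0.0014 -0.0007 0 0.05;0 0.0014 -0.0007 0 0.05;0 0.0014 -0.0007 0 0.05;0 0.0014 -0.0007 0 0.05;0 0.0014 -0.0007 0 0.05")

```text
clock: 11.57
ee_pos: [0.6147, 0.0531, 0.0753]
ee_rot: [[0.993, 0.119, -0.0], [0.119, -0.993, 0.0], [-0.0, -0.0, -1.0]]
ft_force: [-0.7, 0.5, 0.3]
grip_width: 0.0001
grasp_force: 0.5
```

```bash
python3 look.py
```

```text
tcp [0.6147 0.0531 0.0753] yaw 6.8 nut in tool mm [14.4 27.3] F tool [-0.58 -0.61] M [0.019 0.217 0.009]
scene 37 axis angle 103.7 ((6.233399391174316, -3.569406509399414), (9.549100875854492, 54.16857147216797), 1.8156969547271729)
wrist 1824 axis angle 97.2 ((0.9799421429634094, 0.1540393829345703), (8.202013969421387, 63.19380569458008), 6.956228256225586)
```

apply_moves(series="0 0.0014 -0.0007 0 0.05;0 0.0014 -0.0007 0 0.05;0 0.0014 -0.0007 0 0.05;0 0.0014 -0.0007 0 0.05;0 0.0014 -0.0007 0 0.05;0 0.0014 -0.0007 0 0.05;0 0.0014 -0.0007 0 0.05;0 0.0014 -0.0007 0 0.05;0 0.0014 -0.0007 0 0.05;0 0.0014 -0.0007 0 0.05")

```text
clock: 12.7
ee_pos: [0.6278, 0.0587, 0.0751]
ee_rot: [[0.928, -0.372, -0.003], [-0.372, -0.928, 0.0], [-0.003, 0.001, -1.0]]
ft_force: [-8.5, 2.6, 5.6]
grip_width: 0.0
grasp_force: 4.4
```

```bash
python3 look.py
```

```text
tcp [0.6278 0.0587 0.0751] yaw -21.8 nut in tool mm [15.6 27.2] F tool [-8.9   0.72] M [0.5   1.324 0.035]
wrist 1763 axis angle 71.4 ((1.0286474227905273, 0.1989288330078125), (63.035648345947266, 8.356171607971191), 71.73834228515625)
```

The torque jump came between 97° and 71°. I'll continue a little further on this wing; it's still safe.

apply_moves(series="0 0.0014 -0.0007 0 0.05;0 0.0014 -0.0007 0 0.05;0 0.0014 -0.0007 0 0.05;0 0.0014 -0.0007 0 0.05;0 0.0014 -0.0007 0 0.05;0 0.0014 -0.0007 0 0.05;0 0.0014 -0.0007 0 0.05;0 0 0 0 0;0 0 0 0 0;0 0 0 0 0")

```text
clock: 13.83
ee_pos: [0.6387, 0.0583, 0.0751]
ee_rot: [[0.746, -0.666, -0.003], [-0.666, -0.746, 0.0], [-0.002, 0.001, -1.0]]
ft_force: [-7.9, 5.2, 4.8]
grip_width: 0.0002
grasp_force: 4.7
```

```bash
python3 look.py
```

```text
tcp [0.6387 0.0583 0.0751] yaw -41.8 nut in tool mm [15.5 27.2] F tool [-9.34  1.35] M [0.891 1.238 0.023]
scene 51 axis angle 49.2 ((5.051025390625, 0.23612594604492188), (58.12060546875, 8.053048133850098), 52.343292236328125)
wrist 1792 axis angle 51.0 ((1.3095779418945312, 0.17709922790527344), (62.615055084228516, 7.972135543823242), 50.966087341308594)
```

apply_moves(series="0 -0.004 0 0 0;0 -0.005 0 0 0;0 0 0 -0.02 0;0 0 0 -0.03 0;0 0 0 0 -0.1228;0 0 0 0 -0.1228;0 0 0 0 -0.1228;0 0 0 0 -0.1228;0 0 0 0 -0.1228;0 0 0 0 -0.1228")

```text
clock: 14.97
ee_pos: [0.6335, 0.0639, 0.1254]
ee_rot: [[1.0, 0.013, 0.0], [0.013, -1.0, -0.0], [0.0, 0.0, -1.0]]
ft_force: [-0.0, 0.3, -0.2]
grip_width: -0.0002
grasp_force: 0.0
```

apply_moves(series="0 0 0 0 -0.1228;0 0 0 0 -0.1228;0 0 0 0 -0.1228;0 0 0 0 -0.1228;0 0 0 0 -0.1228;0 0 0 0 -0.1228;0 0 0 0 -0.1228;0 0 0 0 -0.1228;0 0 0 0 -0.1228;0 0 0 0 -0.1228")

```text
clock: 15.8
ee_pos: [0.6335, 0.0639, 0.1253]
ee_rot: [[0.323, 0.946, 0.0], [0.946, -0.323, -0.0], [0.0, 0.0, -1.0]]
ft_force: [-0.4, -0.1, -1.0]
grip_width: -0.0001
grasp_force: 0.0
```

apply_moves(series="0 0 0 0 -0.1228;0 0 0 0 -0.1228;0 0 0 0 -0.1228;0 0 0 0 -0.1228;0 0 0 0 -0.1228;0 0 0 0 -0.1228;0 0 0 0 -0.1228;0 0 0 0 -0.1228;0 0 0 0 -0.1228;0 0 0 0 -0.1228")

```text
clock: 16.63
ee_pos: [0.6335, 0.0639, 0.1253]
ee_rot: [[-0.783, 0.623, 0.0], [0.623, 0.783, -0.0], [-0.0, 0.0, -1.0]]
ft_force: [-1.0, 0.4, 0.3]
grip_width: 0.0002
grasp_force: 0.0
```

```bash
python3 look.py
```

```text
tcp [0.6335 0.0639 0.1253] yaw 141.5 nut in tool mm [-21.5 -29.2] F tool [ 1.01 -0.33] M [ 0.041  0.005 -0.016]
scene 71 axis angle 50.2 ((5.178979873657227, -1.2878837585449219), (60.75030517578125, 14.569713592529297), 52.928592681884766)
wrist 595 axis angle 47.4 ((-4.104060173034668, -4.2941131591796875), (49.620643615722656, 8.086732864379883), 50.88058090209961)
```

apply_moves(series="0 -0.0104 -0.014 0 0;0 -0.0104 -0.014 0 0;0 -0.0104 -0.014 0 0;0 -0.0104 -0.014 0 0;0 0 0 0.015 0;0 0 0 0.015 0;0 0 0 0.01 0;0 0 0 0.01 0;0 0 0 0 0;0 0 0 0 0")

```text
clock: 17.77
ee_pos: [0.6305, -0.0056, 0.0749]
ee_rot: [[-0.778, 0.628, -0.001], [0.628, 0.778, 0.0], [0.001, -0.001, -1.0]]
ft_force: [-0.3, -0.2, 1.2]
grip_width: 0.0
grasp_force: 0.0
```

apply_moves(series="0 0.002 0 0 0;0 0.002 0 0 0;0 0.001 0 0 0;0 0.001 0 0 0;0 0 0 0 0;0 0 0 0 0;0 0 0 0 0;0 0 0 0 0;0 0 0 0 0;0 0 0 0 0")

```text
clock: 18.6
ee_pos: [0.6261, -0.0021, 0.0753]
ee_rot: [[-0.778, 0.628, -0.0], [0.628, 0.778, 0.0], [0.0, -0.0, -1.0]]
ft_force: [0.7, 0.0, 0.3]
grip_width: 0.0001
grasp_force: 0.1
```

```bash
python3 look.py
```

```text
tcp [ 0.6261 -0.0021  0.0753] yaw 141.1 nut in tool mm [14.  27.1] F tool [-0.5   0.45] M [ 0.002 -0.028  0.001]
scene 33 axis angle 38.9 ((12.705788612365723, 7.933435440063477), (36.944332122802734, 8.666776657104492), 54.03322982788086)
wrist 1769 axis angle 51.3 ((0.37207698822021484, 0.6800727844238281), (62.895057678222656, 8.128911972045898), 51.735023498535156)
```

apply_moves(series="0 0.0008 -0.0004 0 0.03;0 0.0008 -0.0004 0 0.03;0 0.0008 -0.0004 0 0.03;0 0.0008 -0.0004 0 0.03;0 0.0008 -0.0004 0 0.03;0 0.0008 -0.0004 0 0.03;0 0.0008 -0.0004 0 0.03;0 0.0008 -0.0004 0 0.03;0 0.0008 -0.0004 0 0.03;0 0.0008 -0.0004 0 0.03")

```text
clock: 19.73
ee_pos: [0.6191, -0.0001, 0.0756]
ee_rot: [[-0.557, 0.831, 0.003], [0.831, 0.557, -0.001], [-0.002, 0.002, -1.0]]
ft_force: [6.0, -10.7, -3.3]
grip_width: -0.0001
grasp_force: 6.0
```

```bash
python3 look.py
```

```text
tcp [ 6.191e-01 -1.000e-04  7.560e-02] yaw 123.8 nut in tool mm [15.8 26.4] F tool [-12.2   -0.99] M [-1.801 -0.982 -0.012]
wrist 1767 axis angle 41.0 ((0.39241790771484375, 0.5577583312988281), (63.546634674072266, 7.812572956085205), 41.040897369384766)
```

apply_moves(series="0 0.0008 -0.0003 0 0.017;0 0.0008 -0.0003 0 0.017;0 0.0008 -0.0003 0 0.017;0 0.0008 -0.0003 0 0.017;0 0.0008 -0.0003 0 0.017;0 0.0008 -0.0003 0 0.017;0 0.0008 -0.0003 0 0.017;0 0.0008 -0.0003 0 0.017;0 0.0008 -0.0002 0 0.017;0 0.0008 -0.0002 0 0.017")

```text
clock: 20.87
ee_pos: [0.6126, 0.0052, 0.0755]
ee_rot: [[-0.409, 0.913, 0.002], [0.913, 0.409, -0.001], [-0.002, 0.001, -1.0]]
ft_force: [5.3, -13.8, -2.5]
grip_width: 0.0001
grasp_force: 7.2
```

```bash
python3 look.py
```

```text
tcp [0.6126 0.0052 0.0755] yaw 114.1 nut in tool mm [12.5 27.1] F tool [-14.8   -0.78] M [-2.294 -0.869 -0.087]
scene 32 axis angle 17.5 ((12.47369384765625, 0.3860893249511719), (43.861263275146484, 7.383456230163574), 29.77942657470703)
wrist 1731 axis angle 24.9 ((0.40818214416503906, 0.5685367584228516), (63.021297454833984, 7.9040446281433105), 24.872278213500977)
```

The nut has turned between 0.81 and 1.26 rad past the jump, which means 0.33–0.39 N m, and the force readings agree. Releasing now.

apply_moves(series="0 -0.003 0 0 0;0 -0.004 0 0 0;0 -0.005 0 0 0;0 0 0 -0.02 0;0 0 0 -0.03 0;0 0 0 -0.03 0;0 0 0 -0.03 0;0 0 0 0 0;0 0 0 0 0;0 0 0 0 0")

```text
clock: 22.0
ee_pos: [0.616, -0.0045, 0.185]
ee_rot: [[-0.409, 0.912, -0.0], [0.912, 0.409, 0.0], [0.0, -0.0, -1.0]]
ft_force: [-0.2, -0.5, 0.5]
grip_width: 0.0002
grasp_force: 0.0
```

```bash
python3 look.py
python3 - <<'E'
from h import *
im,d=eyes.grab_frame("scene")
print("module",[(x["p"],toworld(x["position"],"scene").round(4)) for x in eyes.mark_of("module","scene")])
cv2.imwrite("pics/end.png",cv2.resize(im[135:285,240:440],None,fx=4,fy=4))
E
```

```text
tcp [ 0.616  -0.0045  0.185 ] yaw 114.2 nut in tool mm [22.8 28. ] F tool [-0.38 -0.37] M [ 0.001  0.014 -0.012]
scene 47 axis angle 22.6 ((4.149385452270508, -1.1824865341186523), (55.26350402832031, 7.677319526672363), 23.696996688842773)
wrist 575 axis angle 25.2 ((0.5862922668457031, 0.6128349304199219), (62.15892028808594, 9.254150390625), 24.437776565551758)
module [(0.66, array([0.5783, 0.0304, 0.0014]))]
```

View pics/end.png

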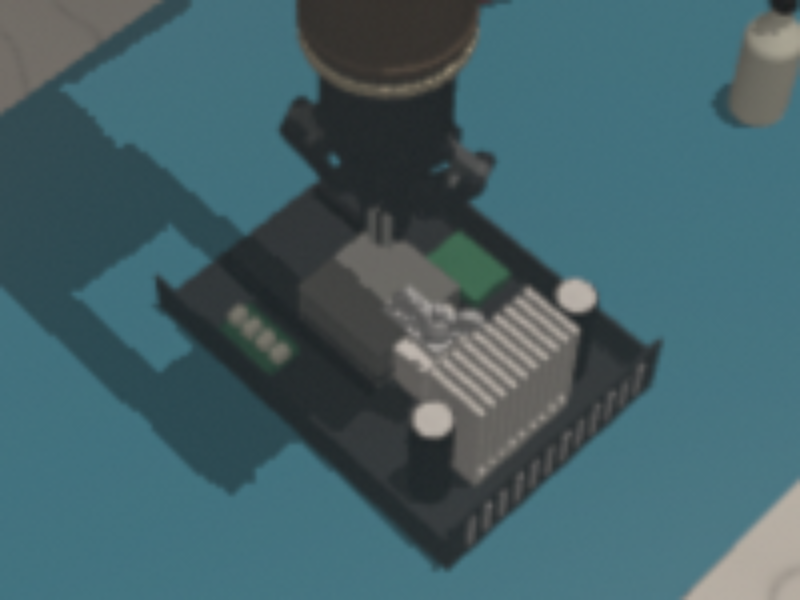

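The final view shows the module at (380,290) home under the strap, the nut at (435,315), and the gripper clear above everything.

```bash
python3 -c "
from bench import manip
print(manip.finish_job())"
```

```text
the job is handed in; nothing more can be done
None
```

I slid the module home against the stop block, tightened the wing nut to about 0.35 N m (estimated from contact force and turn angle), released it with the arm clear, and handed the job in; no verdict came back.

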